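# Slide the top plate off the stack and nest it

## Robot

A 6-joint arm with a two-finger parallel gripper is mounted at the origin on a cart in front of the work surface, level with it; the furniture and walls round the work are solid. World frame = base frame: x ahead of the robot, y to its left, z up, the work surface at z = 0. Lengths are in m, angles in degrees, forces in N, time in s.
With the tool pointing down it reaches from about 0.35 to 0.875 m from the base axis. Payload 4.2 kg.
Tool frame: the origin (TCP) lies midway between the tips of the shut fingers; the grasp point (between the pads) lies 19 mm behind it; z points along the fingers, y is the direction in which the jaws open and shut (so a half turn about z gives the same grasp; the last joint's range is limited). The gripper opens to 87 mm and grips with 3 to 60 N. Pads are 19 mm wide; open, the fingers measure 117 mm over their backs; the gripper's body (75 mm by 190 mm) begins 51 mm behind the grasp point.
Start: joints at [91.536, 22.042, 0.453, 0, -68.411, -14.817], TCP at [0.144, 0.608, 0.199] pointing down, gripper open.
Joint ranges: [-179.83, 179.83], [-69.29, 118.12], [-61.27, 80.66], [-181.25, 117.63], [-171.15, -9.14], [-177.46, 177.46]. Speed limits (degrees/s): [159.86, 159.86, 180, 180, 180, 180].

## Interface

Orientations are given as a 3x3 rotation matrix whose columns are the frame's x, y, z axes.
In Python, from station import r gives the robot as it stands.
- The arm moves only by the tool carry_out, never from a script. Its argument "steps" is a list of rows, each a list of 2 entries, a list of its own where there are three numbers: the shift along the tool's x, y, z in cm, then the turn about the tool's z in degrees. In form: [[[x, y, z], twist], ...]. A call has 1 to 20 rows; each row is the pose to reach, as a shift and turn from the pose measured when the call began, along the tool's axes at that moment; what a row does not reach only later rows make up. A row lasts 1/10 s, in which the tool goes at most 50 mm and 8.59 degrees, less where a joint would pass 70% of its speed; a pose out of reach is approached as far as the arm can. A call with a gripper value outside its range is refused whole. "gripper" is the gripper's target within -1 to 1 (fully open at 1, half-way at 0, shut at -1), set as the call begins (left out, the last holds). The fingers move at their own pace and stop on an object; the grip force is fixed at half the most. Time passes only in rows, so rows that repeat a pose let the fingers close. It gives the time, the measured TCP pose, the force and the opening at its end, in the units of the state.
- r.sense(): the state, without advancing time (a new reading comes with each control period).
- r.capture(name): name is "scene" or "side" or "wrist"; returns the picture (400x640x3 uint8, red, green, blue); there is no depth.
- r.calibration(name): a dict with "camera_matrix" (3x3 intrinsics, pixels), "world_from_camera" (4x4, takes a point from camera to world coordinates). Camera axes: x right, y up, looking along -z (the intrinsics and any distortion apply to the point x, -y, -z); pixel columns grow to the right and rows downward; lengths in m; the calibration is good to about 2 mm. A picture is of the moment at which its call begins: read the wrist's pose just before it. calibration takes no time and is no camera call; for the wrist camera it gives the pose at the moment of the call.
- r.finish_job(): hands the job in, once; it reports no verdict.
Trained networks look in the newest picture that a camera, given by its name, has taken for a name from the list of things; names that differ only in an ending like _2 or _b are one class to them, and where a whole thing is asked for, a point or a joint stands for the part that bears it (a point fixed in the world has none). Each returns a list of dicts, best first, with "confidence" (0 to 1); they miss things now and then, are a little off and sometimes report something else, mostly with a low value. They report only what shows in the picture. A call takes as long as a camera call. They do not tell look-alikes from the thing itself.
- r.cut_out(camera, target): "pixels" (400x640 bool, what is visible of it).
- r.place_of(camera, target): "centre" ([x, y, z] in m, in world coordinates, good to about 4 mm: a listed point, or the origin of a listed thing).
The state is a dict: "time_s": time; "joints": joint angles; "joint_velocities": joint speeds; "effort": joint torques, N m; "tcp_pos": TCP position; "ee_rot": TCP orientation; "wrist_force": force on the tool from outside, world axes, zero at the start; "moment": the same for the moment, N m; "gripper_width": opening from 0.0 (shut) to 1.0 (fully open).
Only numpy, scipy, OpenCV 4.12 (cv2) and the standard library are available. Lean on these libraries where they do the work, as an engineer would, in place of code of your own. Each camera call takes 0.05 s, during which the arm holds its last target. There are 200 camera calls.

## Task

Ready the top test plate for measuring: slide it lengthwise off the stack, along the top of the plate below it, onto the grey plastic landing beside it, without lifting it off the stack or shifting the two plates underneath, and let go of it so that it lies wholly on the landing. Then take it again by its two ends and set it down gently, flat on the floor of the blue nest between the two dark cheeks, with its ends about level with the nest's ends; leave everything else where it is.

Things in the scene. Friction and masses are not known exactly. Their poses are not given: they have to be found in the camera images.
- plate_top: top plate of the stack, the one to move: ground steel plate 42 x 66 x 16 mm (own x, y, z), 0.33 kg nominal, thin copper band across it near its +y end; origin at the centre of its underside, z up. At the start its long side lies along the magazine's y. It can be gripped there across its 42 mm width, but not by its ends (end wall).
- plate_mid: middle plate of the stack, must stay: ground steel plate 42 x 66 x 16 mm (own x, y, z), 0.33 kg nominal, thin copper band across it near its +y end; origin at the centre of its underside, z up. 
- plate_low: bottom plate of the stack, must stay: ground steel plate 42 x 66 x 16 mm (own x, y, z), 0.33 kg nominal, thin copper band across it near its +y end; origin at the centre of its underside, z up. 
- magazine: fixed stand 90 x 215 mm, origin at bench height, z up: 6 mm dark base; three plates stacked on it at y = -0.060 (tops at z = 0.022, 0.038, 0.054); green end wall, 60 mm wide, y = -0.104 to -0.095, top z = 0.058; grey plastic landing, 76 mm wide, y = -0.023 to 0.110, flat top at z = 0.0365, 1.5 mm below the top plate's underside, 4 mm gap to the stack. The plate slides off towards +y.
- landing (a point): middle of the landing's top surface (magazine's x = 0, y = 0.043), axes as the magazine's
- nest: fixed blue block 84 x 70 x 10 mm, origin at bench height; dark cheeks at x = -0.030 and 0.030, 8 mm thick, 58 mm long along y, tops at z = 0.030 (4 mm above a seated plate); clear width between 52 mm, both y ends open. The plate's long side goes along the nest's y, either way round; the cheeks leave no room for fingers at its long sides.
- nest_seat (a point): centre of the nest's floor between the cheeks (nest's x = 0, y = 0, z = 0.010), axes as the nest's; the seated plate's underside centre belongs here
- oil_bottle: bystander: small white oil bottle with red spout, 42 x 41 x 121 mm, origin under its centre
- tape_masking: bystander: roll of masking tape lying flat, 96 mm across, 25 mm high, origin under its centre
- spanner_13: bystander: steel spanner 205 mm long, lying flat, origin under its centre
- flat_coupon_0: bystander: dark flat steel sample 24 x 70 x 10 mm, origin under its centre
Things that resemble listed ones, but are neither listed nor needed, are in the scene too. Leave any brown or green look-alike of the plate_top alone.

How it is judged (in metres and radians):
On the way:
1. the top plate lies released, wholly on the landing (x of plate_top in the frame of magazine between -0.025 and 0.025 m and y of plate_top in the frame of magazine between 0.008 and 0.082 m and z of plate_top in the frame of magazine between 0.033 and 0.04 m and contact force between the fingers and plate_top below 0.2 N and linear speed of plate_top below 0.03 m/s), for 0.2 s.
At the end, for the whole second after the job is handed in: the top plate lies at rest, flat (within 0.08 rad, underside within 4 mm of the floor) in the nest between the cheeks, its centre within 12 mm of the nest's centre along the nest and 8 mm across; the other two plates are within 10 mm of where they were (x of plate_top in the frame of nest_seat between -0.008 and 0.008 m and y of plate_top in the frame of nest_seat between -0.012 and 0.012 m and z of plate_top in the frame of nest_seat between -0.003 and 0.004 m and angle between plate_top's own z axis and vertical below 0.08 rad and linear speed of plate_top below 0.02 m/s and distance of each of plate_mid, plate_low from where it was at the start of the episode below 0.01 m); the robot touches nothing.
It fails at once if a lower plate is moved by more than 10 mm (distance of any of plate_mid, plate_low from where it was at the start of the episode above 0.01 m).
It fails at once if the top plate is lifted more than 12 mm off the stack instead of slid (carrying it past, 38 mm or more above the stack, is allowed) (horizontal distance between plate_top and plate_mid below 0.06 m and z of plate_top in the frame of magazine between 0.05 and 0.076 m).
It fails at once if the plate is dropped into the nest (faster than 0.4 m/s within 15 mm of its floor) (horizontal distance between plate_top and nest_seat below 0.03 m and z of plate_top in the frame of nest_seat below 0.015 m and linear speed of plate_top above 0.4 m/s).
It fails at once if a bystander is moved by more than 30 mm (distance of any of oil_bottle, tape_masking, spanner_13, flat_coupon_0 from where it was at the start of the episode above 0.03 m).
It also fails if it takes over 51 s, if anything falls off the work surface, if the arm or the gripper's body presses on something with over 40 N, if the wrist force passes 120 N, or if a joint passes its speed limit or range.

## Working session

There is one attempt and no reset: what is moved stays moved. The work goes in short steps, Python scripts to look and compute and a tool call to move; the robot and the scene stay as the last step left them, time stands still between calls to the robot, and variables do not carry over. Pictures are saved under pics/ and viewed, about 8 in all and at most 12, crops included, and the job is handed in when it is done.

Besides the shell and the picture viewer there is one more tool, called after "Request:" as a command line: name --argument value ..., lists and objects as JSON in quotes. carry_out: Moves the arm, as the interface text tells. Its arguments: {"type":"object","properties":{"steps":{"type":"array","items":{"type":"array"}},"gripper":{"type":"number"}},"required":["steps"]}

```bash
mkdir -p pics; ls
python3 - <<'E'
from station import r
import cv2,numpy as np
s=r.sense();print(s['time_s'],s['tcp_pos'],s['ee_rot'],s['gripper_width'],s['joints'])
ims=[]
for c in ['scene','side']:
    im=r.capture(c);cv2.imwrite(f'pics/{c}0.png',im[:,:,::-1])
    for t in ['plate_top','magazine','landing','nest','nest_seat','oil_bottle','tape_masking','spanner_13','flat_coupon_0']:
        print(c,t,[(np.round(d['centre'],3).tolist(),round(d['confidence'],2)) for d in r.place_of(c,t)][:5])
E
```

```text
pics
0.0 [0.14340473 0.60764933 0.19806024] [[ 9.73209885e-01 -2.29918106e-01 -4.29302969e-04]
 [-2.29918495e-01 -9.73207534e-01 -2.14021470e-03]
 [ 7.42732276e-05  2.18158280e-03 -9.99997618e-01]] 1.0035013573254965 [ 9.15358317e+01  2.20904016e+01  3.79683793e-01 -2.99780341e-02
 -6.84112069e+01 -1.48170498e+01]
scene plate_top [([0.457, -0.333, 0.002], 0.85), ([0.42, 0.327, 0.001], 0.75), ([0.443, 0.076, 0.035], 0.69), ([0.63, 0.119, 0.002], 0.49)]
scene magazine [([0.452, 0.135, -0.002], 0.83), ([0.503, -0.148, -0.0], 0.47)]
scene landing [([0.454, 0.179, 0.035], 0.88)]
scene nest [([0.504, -0.148, -0.001], 0.78), ([0.77, 0.133, -0.001], 0.29)]
scene nest_seat [([0.501, -0.151, 0.01], 0.83)]
scene oil_bottle [([0.767, 0.134, 0.001], 0.56)]
scene tape_masking [([0.701, -0.088, 0.003], 0.92), ([0.77, 0.133, -0.0], 0.21)]
scene spanner_13 [([0.626, -0.115, 0.002], 0.87)]
scene flat_coupon_0 [([0.484, 0.427, 0.003], 0.69)]
side plate_top [([0.418, 0.326, -0.001], 0.98), ([0.441, 0.076, 0.036], 0.81), ([0.627, 0.115, 0.005], 0.72), ([0.461, -0.334, -0.002], 0.72)]
side magazine [([0.451, 0.135, 0.001], 0.67)]
side landing [([0.456, 0.18, 0.036], 0.88)]
side nest [([0.505, -0.148, 0.0], 0.8)]
side nest_seat [([0.505, -0.145, 0.012], 0.7)]
side oil_bottle []
side tape_masking [([0.705, -0.089, 0.0], 0.66)]
side spanner_13 [([0.635, -0.111, 0.001], 0.62)]
side flat_coupon_0 [([0.484, 0.432, 0.002], 0.68)]
```

View pics/scene0.png

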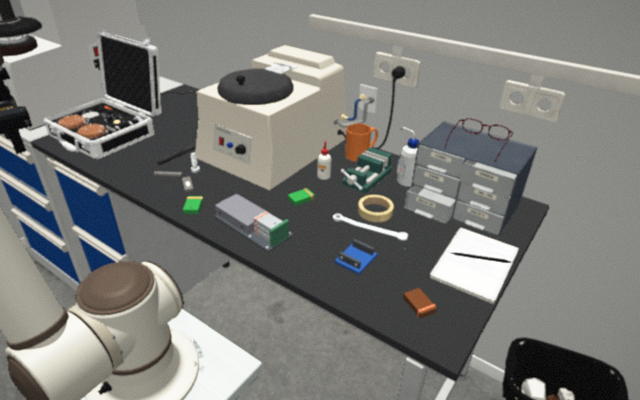

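View pics/side0.png

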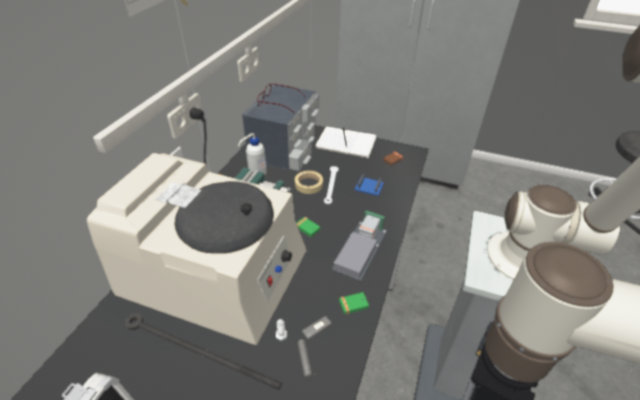

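The scene view shows the grey landing (240,213) with the stack and green wall to its right (275,232), and the blue nest at (357,255). The green and brown plates nearby are decoys. The side view agrees: stack (368,225), nest (370,185).

Request:
carry_out --steps '[[[40.7,39.5,-5],84],[[40.7,39.5,-5],84],[[40.7,39.5,-5],84],[[40.7,39.5,-5],84],[[40.7,39.5,-5],84],[[40.7,39.5,-5],84],[[40.7,39.5,-5],84],[[40.7,39.5,-5],84],[[40.7,39.5,-5],84],[[40.7,39.5,-5],84],[[40.7,39.5,-5],84],[[40.7,39.5,-5],84],[[40.7,39.5,-5],84],[[40.7,39.5,-5],84],[[40.7,39.5,-5],84],[[40.7,39.5,-5],84]]' --gripper 1

```text
time_s: 2.6
tcp_pos: [0.4484, 0.1312, 0.2491]
ee_rot: [[-0.125, -0.992, -0.0], [-0.992, 0.125, 0.0], [-0.0, 0.0, -1.0]]
wrist_force: [-1.2, -0.3, -1.0]
gripper_width: 1.003
```

```bash
cat > h.py <<'E'
from station import r
import cv2,numpy as np
def proj(c,P):
    k=r.calibration(c);T=np.linalg.inv(k['world_from_camera']);P=np.atleast_2d(P)
    q=(T[:3,:3]@P.T+T[:3,3:]).T*[1,-1,-1]
    u=(k['camera_matrix']@q.T).T;return u[:,:2]/u[:,2:]
def back(c,uv,z):
    k=r.calibration(c);T=k['world_from_camera'];uv=np.atleast_2d(uv).astype(float)
    d=np.linalg.inv(k['camera_matrix'])@np.c_[uv,np.ones(len(uv))].T
    d=T[:3,:3]@(d*np.array([[1],[-1],[-1]]));o=T[:3,3]
    return (o[:,None]+d*((z-o[2])/d[2])).T
def st():
    s=r.sense();R=s['ee_rot'];print('t',round(s['time_s'],2),'tcp',np.round(s['tcp_pos'],4),'yang',round(np.degrees(np.arctan2(R[1,1],R[0,1])),2),'tilt',np.round(R[:2,2],4),'F',np.round(s['wrist_force'],1),'g',round(s['gripper_width'],3));return s
def shot(c,n,s=1):
    im=r.capture(c);cv2.imwrite(f'pics/{n}.png',im[:,:,::-1]);return im
def rel(target,yang=None):
    "tool-axis shift in cm, and twist"
    s=r.sense();R=s['ee_rot'];d=R.T@(np.array(target)-s['tcp_pos'])*100
    a=np.degrees(np.arctan2(R[1,1],R[0,1]));tw=0 if yang is None else -((yang-a+90)%180-90)
    print('rel',np.round(d,2),'twist',round(tw,1))
E
python3 - <<'E'
from h import *
st();shot('wrist','w1')
for t in ['plate_top','magazine','landing']:
    print(t,[(np.round(d['centre'],4).tolist(),round(d['confidence'],2)) for d in r.place_of('wrist',t)][:3])
E
```

```text
t 2.6 tcp [0.4484 0.1312 0.2491] yang 172.83 tilt [-0.0001  0.0001] F [-1.2 -0.3 -1. ] g 1.003
plate_top [([0.6285, 0.1147, -0.0004], 0.96), ([0.4167, 0.3346, -0.0008], 0.72)]
magazine [([0.4483, 0.1351, 0.0008], 0.62)]
landing [([0.4531, 0.1817, 0.0383], 0.65)]
```

View pics/w1.png

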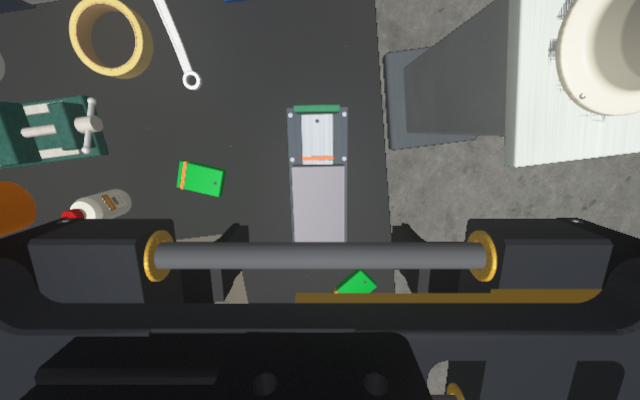

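The wrist view shows the stack with the copper band at its landing side (318,157), the green wall at (317,108), and the landing from (291,166) to (347,240). I'll work out its pose from these edges.

Run:
```python
from h import *
im=cv2.imread('pics/w1.png')
L=back('wrist',[(291.5,166),(346.5,166),(291,240),(347,240)],.0365)
print('landing',L.round(4).tolist())
for row in (125,140,150,163): 
    g=im[row,280:360].max(1).astype(int);print(row,' '.join(map(str,g)))
```

```text
landing [[0.4867, 0.1101, 0.0365], [0.4099, 0.1197, 0.0365], [0.5039, 0.22, 0.0365], [0.4205, 0.2304, 0.0365]]
125 76 76 77 76 77 76 73 104 121 123 121 123 122 121 120 120 121 123 125 124 123 181 219 224 223 226 226 228 226 224 224 224 225 226 229 229 227 228 228 224 225 227 225 223 226 229 230 229 225 221 224 226 195 139 119 120 118 120 121 121 119 119 117 119 121 118 119 100 81 77 77 77 77 78 76 77 77 77 76 77
140 76 77 77 78 77 76 77 82 114 124 125 124 126 123 123 122 122 124 126 126 125 133 197 222 222 225 226 226 226 225 223 223 223 224 227 228 227 227 227 225 224 225 225 223 224 229 230 228 226 223 223 226 201 143 119 121 121 121 120 122 120 119 117 121 120 118 118 98 81 78 78 79 78 79 79 78 79 77 78 78
150 77 77 78 79 78 78 78 74 105 123 125 124 125 125 125 123 124 123 124 126 125 116 182 221 223 223 226 226 226 224 222 221 222 224 226 227 226 227 227 224 223 224 225 222 222 228 229 228 226 223 223 226 205 136 115 120 122 122 122 123 121 120 119 121 122 119 120 97 81 79 80 80 79 80 79 78 77 78 78 78
163 78 77 78 78 78 80 78 79 82 112 124 125 124 124 122 121 118 119 120 122 121 121 146 204 219 216 220 221 221 220 218 216 216 218 219 220 219 222 225 222 220 221 222 219 218 221 224 223 221 218 218 221 193 129 106 109 110 110 109 110 109 108 109 112 118 119 120 95 80 80 81 80 79 81 80 79 79 79 79 79
```

Run:
```python
from h import *
a=back('wrist',[(301,125),(332.8,125),(302.3,163),(332.6,163)],.054);print(a.round(4).tolist())
c=back('wrist',[(317,112),(317.3,165)],.054);print(c.round(4).tolist())
m=np.array([.4435,.0755]);print(proj('wrist',[[*m,.054]]))
rel([*m,.15],172.9);rel([*m,.042])
```

```text
[[0.4645, 0.057, 0.054], [0.4235, 0.0622, 0.054], [0.4697, 0.106, 0.054], [0.4294, 0.1111, 0.054]]
[[0.4418, 0.0436, 0.054], [0.4501, 0.1112, 0.054]]
[[318.82730912 137.38415079]]
rel [ 5.56 -0.18  9.92] twist -0.1
rel [ 5.57 -0.18 20.72] twist 0
```

Request:
carry_out --steps '[[[5.5,-0.3,5],0],[[5.5,-0.3,10],0],[[5.5,-0.3,14],0],[[5.5,-0.3,17],0],[[5.5,-0.3,19],0],[[5.5,-0.3,20.2],0],[[5.5,-0.3,20.7],0],[[5.5,-0.3,20.7],0]]'

```text
time_s: 3.6
tcp_pos: [0.4446, 0.0761, 0.0418]
ee_rot: [[-0.125, -0.992, -0.001], [-0.992, 0.125, -0.001], [0.001, 0.001, -1.0]]
wrist_force: [0.3, 1.2, 0.4]
gripper_width: 0.996
```

Run:
```python
from h import *
st();shot('wrist','w2')
```

```text
t 3.6 tcp [0.4446 0.0761 0.0418] yang 172.82 tilt [-0.0009 -0.0005] F [0.3 1.2 0.4] g 0.996
```

View pics/w2.png

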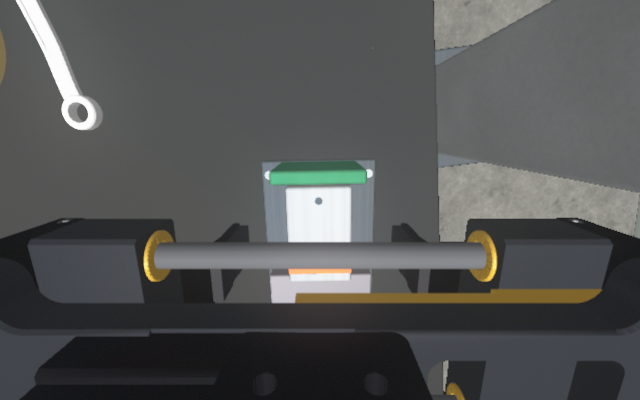

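The plate (286–351) is centred between the fingers (248 and 392), and the jaws are square to it. Closing now.

Request:
carry_out --steps '[[[0,0,0],0],[[0,0,0],0],[[0,0,0],0],[[0,0,0],0],[[0,0,0],0],[[0,0,0],0],[[0,0,0],0],[[0,0,0],0]]' --gripper -1

```text
time_s: 4.45
tcp_pos: [0.4451, 0.0763, 0.0424]
ee_rot: [[-0.125, -0.992, 0.0], [-0.992, 0.125, 0.0], [-0.0, -0.0, -1.0]]
wrist_force: [-0.6, -0.5, -0.4]
gripper_width: 0.354
```

Request:
carry_out --steps '[[[0,0,0],0],[[0,0,0],0],[[0,0,0],0]]'

```text
time_s: 4.75
tcp_pos: [0.4451, 0.0763, 0.0424]
ee_rot: [[-0.125, -0.992, 0.0], [-0.992, 0.125, 0.0], [-0.0, -0.0, -1.0]]
wrist_force: [-0.0, 0.5, -0.2]
gripper_width: 0.079
```

Run:
```python
from h import *
st();shot('wrist','w3');
for c in('side','scene'):
  im=r.capture(c);p=proj(c,[[.45,.11,.05]])[0].astype(int);print(p)
  k=im[max(p[1]-60,0):p[1]+60,max(0,p[0]-80):p[0]+80,::-1];cv2.imwrite(f'pics/{c}3.png',cv2.resize(k,(640,480),interpolation=3))
```

```text
t 4.75 tcp [0.4451 0.0763 0.0424] yang 172.83 tilt [0.0004 0.0001] F [-0.   0.5 -0.2] g 0.079
[364 230]
[259 214]
```

View pics/w3.png

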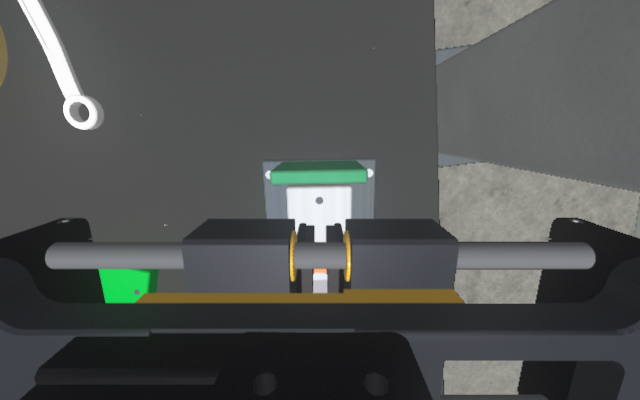

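View pics/side3.png

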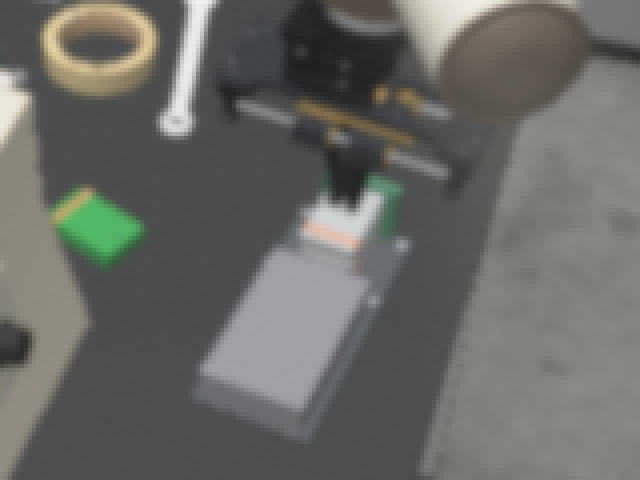

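The fingers have shut above the plate without touching it, with tips at (345,208) in the crop and the plate undisturbed. I'll check how high the tips really are.

Run:
```python
from h import *
st()
for c in('side','scene'):
  p0=proj(c,[[.45,.11,.05]])[0].astype(int)
  for z in(.042,.054,.07): print(c,z,((proj(c,[[.4451,.0763,z]])[0]-p0+[80,60])*4).round())
a=cv2.imread('pics/side3.png')[60:360,180:480];b=cv2.imread('pics/scene3.png')[100:400,180:480]
cv2.imwrite('pics/c3.png',cv2.resize(np.hstack([a,b]),(800,400)))
```

```text
t 4.9 tcp [0.4451 0.0763 0.0425] yang 172.83 tilt [0.0005 0.0001] F [ 1.1  0.6 -0. ] g 0.02
side 0.042 [341. 221.]
side 0.054 [343. 209.]
side 0.07 [345. 194.]
scene 0.042 [359. 277.]
scene 0.054 [358. 261.]
scene 0.07 [357. 241.]
```

View pics/c3.png

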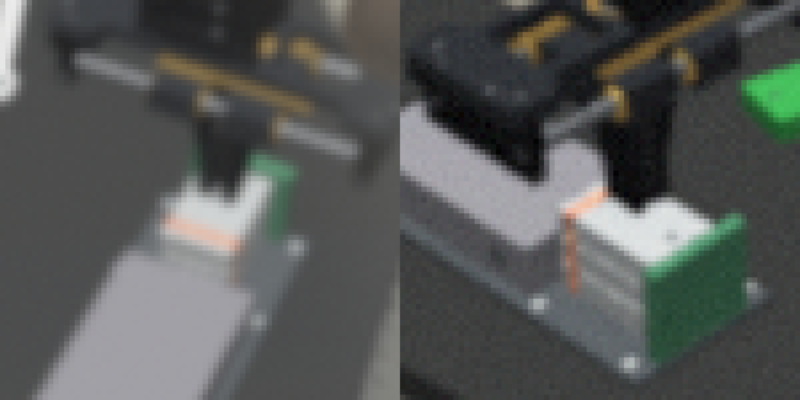

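Both views put the real tips at z≈0.054–0.057, about 13 mm above the reported 0.0425. The reported height must be biased, so I'll probe gently on the plate top.

Request:
carry_out --steps '[[[0,0,0.1],0],[[0,0,0.1],0]]'

```text
time_s: 5.1
tcp_pos: [0.445, 0.0763, 0.0413]
ee_rot: [[-0.125, -0.992, 0.0], [-0.992, 0.125, 0.0], [-0.0, -0.0, -1.0]]
wrist_force: [-0.3, 0.6, -0.7]
gripper_width: 0.003
```

Request:
carry_out --steps '[[[0,0,0.1],0],[[0,0,0.1],0]]'

```text
time_s: 5.3
tcp_pos: [0.4448, 0.0762, 0.0401]
ee_rot: [[-0.125, -0.992, -0.0], [-0.992, 0.125, -0.0], [0.0, 0.0, -1.0]]
wrist_force: [-0.4, 0.4, 0.8]
gripper_width: 0.004
```

Request:
carry_out --steps '[[[0,0,0.1],0],[[0,0,0.1],0]]'

```text
time_s: 5.5
tcp_pos: [0.4447, 0.0761, 0.039]
ee_rot: [[-0.125, -0.992, -0.0], [-0.992, 0.125, -0.0], [0.0, 0.0, -1.0]]
wrist_force: [0.0, 0.4, -0.5]
gripper_width: 0.004
```

Request:
carry_out --steps '[[[0,0,0.05],0],[[0,0,0.05],0]]'

```text
time_s: 5.7
tcp_pos: [0.4447, 0.0761, 0.0384]
ee_rot: [[-0.125, -0.992, -0.001], [-0.992, 0.125, -0.0], [0.0, 0.001, -1.0]]
wrist_force: [-0.2, 0.6, -0.3]
gripper_width: 0.004
```

Request:
carry_out --steps '[[[0,0,0.1],0],[[0,0,0.1],0]]'

```text
time_s: 5.9
tcp_pos: [0.4446, 0.0761, 0.0373]
ee_rot: [[-0.125, -0.992, -0.001], [-0.992, 0.125, -0.0], [0.001, 0.001, -1.0]]
wrist_force: [0.2, 0.2, -0.0]
gripper_width: 0.006
```

Request:
carry_out --steps '[[[0,0,0.1],0],[[0,0,0.1],0]]'

```text
time_s: 6.1
tcp_pos: [0.4445, 0.076, 0.0362]
ee_rot: [[-0.125, -0.992, -0.001], [-0.992, 0.125, -0.001], [0.001, 0.001, -1.0]]
wrist_force: [0.2, -0.7, -0.8]
gripper_width: 0.005
```

Run:
```python
from h import *
s=st();print(s['effort'].round(1) if hasattr(s['effort'],'round') else s['effort'],s['joints'])
o=[]
for c in('side','scene'):
  im=r.capture(c);p=proj(c,[[.4445,.076,.055]])[0];print(p, [proj(c,[[.4445,.076,z]])[0].round(1) for z in (.036,.05)])
  x,y=p.astype(int);k=im[y-25:y+25,x-25:x+25,::-1];o.append(cv2.resize(k,(400,400),interpolation=2))
cv2.imwrite('pics/c4.png',np.hstack(o))
```

```text
t 6.1 tcp [0.4445 0.076  0.0362] yang 172.81 tilt [-0.0011 -0.0006] F [ 0.2 -0.7 -0.8] g 0.005
[  0.  -28.1  12.3   2.8  -0.    0. ] [ 3.04585182e+01  1.70268331e+01 -3.54866598e+01 -6.34970821e-03
 -3.75598605e+01 -3.76437663e+01]
[369.95312096 222.0671272 ] [array([369.4, 226.6]), array([369.8, 223.3])]
[268.35731675 219.19425772] [array([268.7, 225.2]), array([268.4, 220.8])]
```

View pics/c4.png

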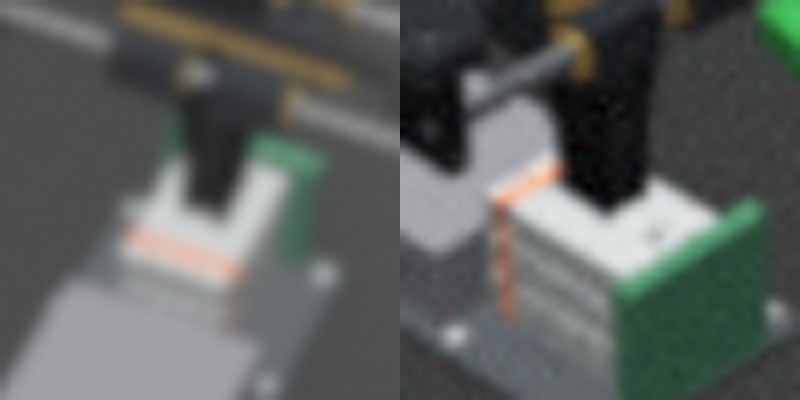

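Request:
carry_out --steps '[[[0,0,0.1],0],[[0,0,0.1],0]]'

```text
time_s: 6.4
tcp_pos: [0.4445, 0.076, 0.0351]
ee_rot: [[-0.125, -0.992, -0.001], [-0.992, 0.125, -0.001], [0.001, 0.001, -1.0]]
wrist_force: [-0.8, 0.3, -0.2]
gripper_width: 0.007
```

Request:
carry_out --steps '[[[0,0,0.1],0],[[0,0,0.1],0]]'

```text
time_s: 6.6
tcp_pos: [0.4444, 0.0759, 0.034]
ee_rot: [[-0.125, -0.992, -0.001], [-0.992, 0.125, -0.001], [0.001, 0.001, -1.0]]
wrist_force: [-0.5, 0.3, 0.3]
gripper_width: 0.008
```

Request:
carry_out --steps '[[[0,0,0.1],0],[[0,0,0.1],0]]'

```text
time_s: 6.8
tcp_pos: [0.4442, 0.0759, 0.0329]
ee_rot: [[-0.125, -0.992, -0.002], [-0.992, 0.125, -0.001], [0.001, 0.002, -1.0]]
wrist_force: [0.4, -0.1, 0.3]
gripper_width: 0.004
```

Run:
```python
from h import *
s=st();print(np.round(s['effort'],1))
im=shot('wrist','w5');k=r.calibration('wrist');T=k['world_from_camera'];print(k['camera_matrix'],T.round(4))
a=cv2.imread('pics/w3.png');b=cv2.imread('pics/w5.png')
for n,m in(('w3',a),('w5',b)):
    g=m.astype(int)
    for row in (172,178,184): print(n,row,'green cols',np.where(g[row,:,1]-g[row,:,2]>40)[0][[0,-1]] if (g[row,200:450,1]-g[row,200:450,2]>40).any() else None)
    row=205;w=np.where(g[row,230:420].min(1)>190)[0]+230;print('plate',w[[0,-1]])
    c=g[150:230,320,:];print(n,[(150+i,*c[i]) for i in range(4,80,3)])
o=[]
for c in('side','scene'):
  im=r.capture(c);p=proj(c,[[.4445,.076,.055]])[0]
  x,y=p.astype(int);q=im[y-25:y+25,x-25:x+25,::-1];o.append(cv2.resize(q,(400,400),interpolation=2))
cv2.imwrite('pics/c5.png',np.hstack(o))
```

```text
t 6.8 tcp [0.4442 0.0759 0.0329] yang 172.81 tilt [-0.0018 -0.0009] F [ 0.4 -0.1  0.3] g 0.004
[  0.  -28.2  12.1   2.7  -0.    0. ]
[[282.68895229   0.         319.80146728]
 [  0.         282.68895229 200.11075392]
 [  0.           0.           1.        ]] [[-9.923e-01 -1.206e-01 -2.920e-02  4.366e-01]
 [ 1.241e-01 -9.631e-01 -2.388e-01  1.120e-02]
 [ 7.000e-04 -2.406e-01  9.706e-01  2.176e-01]
 [ 0.000e+00  0.000e+00  0.000e+00  1.000e+00]]
w3 172 green cols [271 366]
w3 178 green cols [270 366]
w3 184 green cols [273 293]
plate [287 350]
w3 [(154, np.int64(90), np.int64(89), np.int64(87)), (157, np.int64(90), np.int64(90), np.int64(88)), (160, np.int64(94), np.int64(97), np.int64(83)), (163, np.int64(74), np.int64(91), np.int64(57)), (166, np.int64(75), np.int64(92), np.int64(57)), (169, np.int64(82), np.int64(103), np.int64(63)), (172, np.int64(132), np.int64(175), np.int64(92)), (175, np.int64(143), np.int64(190), np.int64(98)), (178, np.int64(145), np.int64(192), np.int64(99)), (181, np.int64(142), np.int64(190), np.int64(98)), (184, np.int64(108), np.int64(113), np.int64(100
[... 1514 characters left out ...]
nt64(160), np.int64(155)), (193, np.int64(243), np.int64(240), np.int64(235)), (196, np.int64(247), np.int64(244), np.int64(240)), (199, np.int64(247), np.int64(244), np.int64(240)), (202, np.int64(177), np.int64(168), np.int64(157)), (205, np.int64(142), np.int64(135), np.int64(123)), (208, np.int64(221), np.int64(215), np.int64(206)), (211, np.int64(247), np.int64(244), np.int64(240)), (214, np.int64(247), np.int64(244), np.int64(240)), (217, np.int64(246), np.int64(244), np.int64(240)), (220, np.int64(246), np.int64(244), np.int64(240)), (223, np.int64(246), np.int64(244), np.int64(240)), (226, np.int64(104), np.int64(100), np.int64(98)), (229, np.int64(103), np.int64(100), np.int64(99))]
```

View pics/c5.png

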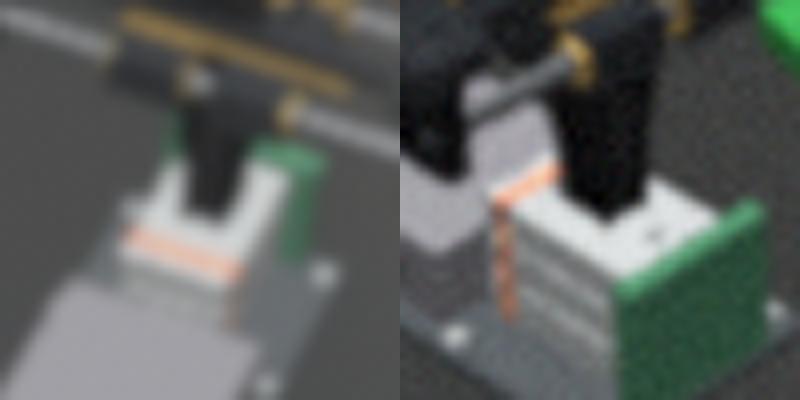

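Reported height has dropped 10 mm and the force is still about zero. The tip corner at (605,217) in the scene crop covers the plate centre, not a nearer point, so the tips are still several mm above the plate. I'll keep probing.

Request:
carry_out --steps '[[[0,0,0.15],0],[[0,0,0.15],0]]'

```text
time_s: 7.15
tcp_pos: [0.4442, 0.0759, 0.0313]
ee_rot: [[-0.125, -0.992, -0.002], [-0.992, 0.125, -0.001], [0.001, 0.002, -1.0]]
wrist_force: [-1.3, 0.3, 0.3]
gripper_width: 0.003
```

Request:
carry_out --steps '[[[0,0,0.15],0],[[0,0,0.15],0]]'

```text
time_s: 7.35
tcp_pos: [0.4444, 0.0759, 0.031]
ee_rot: [[-0.125, -0.992, -0.002], [-0.992, 0.125, -0.001], [0.001, 0.001, -1.0]]
wrist_force: [-2.4, -0.1, 10.5]
gripper_width: 0.006
```

Request:
carry_out --steps '[[[0,0,0.15],0],[[0,0,0.15],0]]'

```text
time_s: 7.55
tcp_pos: [0.4444, 0.0759, 0.031]
ee_rot: [[-0.124, -0.992, -0.001], [-0.992, 0.124, -0.002], [0.002, 0.001, -1.0]]
wrist_force: [-4.5, -0.5, 13.3]
gripper_width: 0.007
```

Contact came at reported z=0.031, where the plate top is 0.054. Real tip height is therefore the reported z plus 23 mm. I'll go up, open, then descend to a tip height of about 0.043 (reported 0.020).

Request:
carry_out --steps '[[[0,0,-1],0],[[0,0,-1],0],[[0,0,-1],0],[[0,0,-1],0],[[0,0,-1],0],[[0,0,-1],0],[[0,0,-1],0],[[0,0,-1],0],[[0,0,-1],0],[[0,0,-1],0]]' --gripper 0.5

```text
time_s: 8.55
tcp_pos: [0.4445, 0.076, 0.041]
ee_rot: [[-0.124, -0.992, -0.001], [-0.992, 0.124, -0.002], [0.002, 0.001, -1.0]]
wrist_force: [0.7, -0.5, 0.3]
gripper_width: 0.738
```

Request:
carry_out --steps '[[[0,0,0.5],0],[[0,0,1],0],[[0,0,1.4],0],[[0,0,1.8],0],[[0,0,2.1],0],[[0,0,2.1],0]]'

```text
time_s: 9.15
tcp_pos: [0.444, 0.0757, 0.0194]
ee_rot: [[-0.124, -0.992, -0.002], [-0.992, 0.124, -0.002], [0.003, 0.002, -1.0]]
wrist_force: [0.3, 0.5, -0.1]
gripper_width: 0.751
```

Request:
carry_out --steps '[[[0,0,0],0],[[0,0,0],0],[[0,0,0],0],[[0,0,0],0],[[0,0,0],0],[[0,0,0],0],[[0,0,0],0],[[0,0,0],0]]' --gripper -1

```text
time_s: 9.95
tcp_pos: [0.4443, 0.0758, 0.0196]
ee_rot: [[-0.124, -0.992, -0.002], [-0.992, 0.124, -0.002], [0.002, 0.002, -1.0]]
wrist_force: [0.1, 0.4, 2.0]
gripper_width: 0.48
```

Opening 0.48 ≈ 42 mm, so the plate is held. I'll slide it a first 3 cm and check.

Request:
carry_out --steps '[[[-0.4,0,-0.04],0],[[-1,0,-0.05],0],[[-1.6,0,-0.06],0],[[-2.3,0,-0.06],0],[[-3,0,-0.06],0]]'

```text
time_s: 10.45
tcp_pos: [0.4479, 0.1063, 0.0198]
ee_rot: [[-0.123, -0.992, -0.002], [-0.992, 0.123, -0.002], [0.002, 0.002, -1.0]]
wrist_force: [1.4, 0.5, -3.7]
gripper_width: 0.478
```

Request:
carry_out --steps '[[[-0.8,0,-0.05],0],[[-1.6,0,-0.05],0],[[-2.4,0,-0.05],0],[[-3.2,0,-0.05],0],[[-4,0,-0.05],0],[[-4.8,0,-0.05],0],[[-5.6,0,-0.05],0],[[-6.4,0,-0.05],0],[[-7.1,0,-0.05],0],[[-7.6,0,-0.05],0],[[-7.6,0,0.1],0],[[-7.6,0,0.1],0]]'

```text
time_s: 11.65
tcp_pos: [0.4569, 0.1815, 0.0184]
ee_rot: [[-0.124, -0.992, -0.003], [-0.992, 0.124, -0.003], [0.003, 0.003, -1.0]]
wrist_force: [-0.4, -0.5, -3.2]
gripper_width: 0.477
```

Run:
```python
from h import *
st();o=[]
for c in('side','scene'):
  im=r.capture(c);p=proj(c,[[.45,.15,.05]])[0];x,y=p.astype(int)
  q=im[y-35:y+35,x-35:x+35,::-1];o.append(cv2.resize(q,(400,400),interpolation=2))
cv2.imwrite('pics/c6.png',np.hstack(o))
```

```text
t 11.65 tcp [0.4569 0.1815 0.0184] yang 172.9 tilt [-0.0031 -0.0027] F [-0.4 -0.5 -3.2] g 0.477
```

View pics/c6.png

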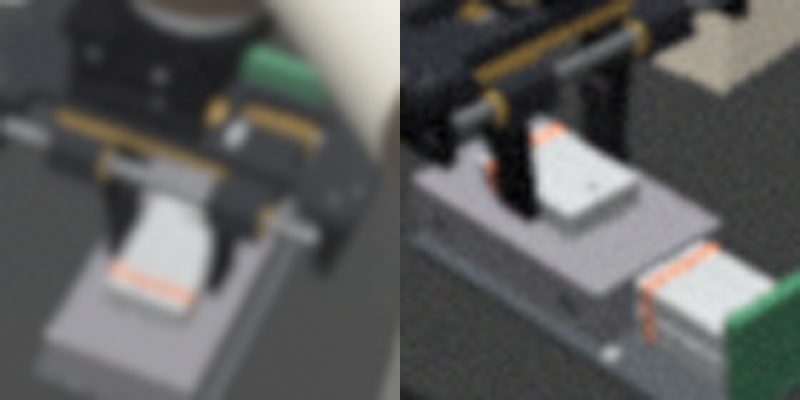

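The plate lies on the landing and the two lower plates are still against the wall. Release.

Request:
carry_out --steps '[[[0,0,0.02],0],[[0,0,0.02],0],[[0,0,0.02],0],[[0,0,0.02],0],[[0,0,0.02],0],[[0,0,0.02],0],[[0,0,0.02],0],[[0,0,0.02],0]]' --gripper 1

```text
time_s: 12.55
tcp_pos: [0.457, 0.1813, 0.0183]
ee_rot: [[-0.124, -0.992, -0.003], [-0.992, 0.124, -0.003], [0.003, 0.003, -1.0]]
wrist_force: [0.4, -0.1, 0.0]
gripper_width: 0.989
```

Request:
carry_out --steps '[[[0,0,-3],0],[[0,0,-7],-8.5],[[0,0,-7],-17],[[0,0,-7],-25.5],[[0,0,-7],-34],[[0,0,-7],-42.5],[[0,0,-7],-51],[[0,0,-7],-59.5],[[0,0,-7],-68],[[0,0,-7],-76.5],[[0,0,-7],-85],[[0,0,-7],-90],[[0,0,-7],-90]]'

```text
time_s: 13.85
tcp_pos: [0.4571, 0.1815, 0.0882]
ee_rot: [[0.992, -0.124, -0.003], [-0.124, -0.992, -0.003], [-0.003, 0.003, -1.0]]
wrist_force: [-0.6, -0.1, -0.2]
gripper_width: 1.002
```

Run:
```python
from h import *
st();shot('wrist','w7')
for c in ('wrist','side','scene'):
    if c!='wrist':r.capture(c)
    for t in ['plate_top','nest','nest_seat']:
        print(c,t,[(np.round(d['centre'],4).tolist(),round(d['confidence'],2)) for d in r.place_of(c,t)][:5])
o=[]
im=r.capture('side')
p=proj('side',[[.505,-.147,.02]])[0];x,y=p.astype(int);q=im[y-35:y+35,x-35:x+35,::-1];q=cv2.resize(q,(400,400),interpolation=2)
w=cv2.imread('pics/w7.png')
cv2.imwrite('pics/c7.png',np.hstack([w,cv2.resize(q,(400,400))])[:, :])
a=np.hstack([cv2.resize(w,(480,300)),cv2.resize(q,(300,300))]);cv2.imwrite('pics/c7.png',a)
```

```text
t 13.85 tcp [0.4571 0.1815 0.0882] yang -97.12 tilt [-0.0031 -0.0026] F [-0.6 -0.1 -0.2] g 1.002
wrist plate_top [([0.4555, 0.1838, 0.0354], 0.96), ([0.4182, 0.3308, -0.0017], 0.49)]
wrist nest [([0.4464, 0.0776, 0.0222], 0.72)]
wrist nest_seat [([0.457, 0.1834, 0.037], 0.46)]
side plate_top [([0.4543, 0.1803, 0.0365], 0.79), ([0.418, 0.3274, -0.0004], 0.66), ([0.6303, 0.1162, 0.0054], 0.51)]
side nest []
side nest_seat []
scene plate_top [([0.4574, 0.1769, 0.0324], 0.91), ([0.4162, 0.3246, 0.0003], 0.74), ([0.4586, -0.3349, 0.002], 0.61), ([0.6302, 0.1173, 0.0026], 0.51)]
scene nest [([0.5003, -0.146, 0.0045], 0.56), ([0.4486, 0.08, 0.005], 0.36)]
scene nest_seat [([0.5018, -0.1502, 0.0073], 0.82)]
```

View pics/c7.png

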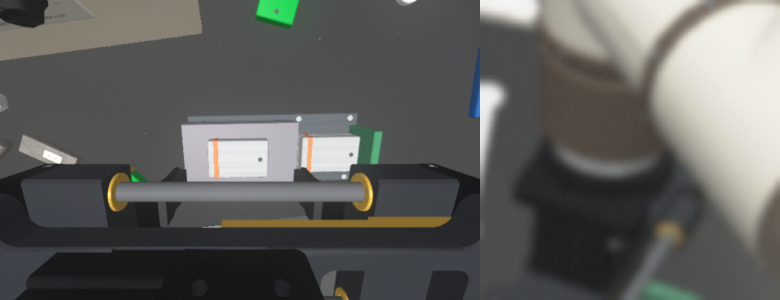

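The plate lies released on the landing, centred under the open jaws, which are now square to its ends. I'll descend and grip it by the ends.

Request:
carry_out --steps '[[[0,0,3],0],[[0,0,5],0],[[0,0,6.3],0],[[0,0,6.9],0],[[0,0,6.9],0]]'

```text
time_s: 15.0
tcp_pos: [0.4567, 0.181, 0.0187]
ee_rot: [[0.992, -0.124, -0.004], [-0.124, -0.992, -0.004], [-0.004, 0.004, -1.0]]
wrist_force: [-0.0, 0.2, -0.5]
gripper_width: 0.999
```

Request:
carry_out --steps '[[[0,0,0],0],[[0,0,0],0],[[0,0,0],0],[[0,0,0],0],[[0,0,0],0],[[0,0,0],0],[[0,0,0],0],[[0,0,0],0]]' --gripper -1

```text
time_s: 15.8
tcp_pos: [0.4574, 0.1817, 0.0193]
ee_rot: [[0.992, -0.124, -0.003], [-0.124, -0.992, -0.003], [-0.002, 0.003, -1.0]]
wrist_force: [-0.1, 1.2, 5.9]
gripper_width: 0.75
```

Opening 0.75 ≈ 65 mm, so the plate is held by its ends. I'll lift it and carry it to just short of the nest for a close look.

Request:
carry_out --steps '[[[0,0,-2],0],[[0,0,-5],0],[[0,0,-9],0],[[0,0,-12],0],[[0,3,-14],0],[[0,7,-14],0],[[0,11,-14],0],[[0,15,-14],0],[[0,19,-14],0],[[0,23,-14],0],[[0,26,-14],0],[[0,29,-14],0],[[0.3,31,-14],0],[[0.3,32.4,-14],0],[[0.3,32.4,-14],0]]'

```text
time_s: 17.3
tcp_pos: [0.4183, -0.141, 0.1585]
ee_rot: [[0.992, -0.127, -0.008], [-0.127, -0.992, -0.002], [-0.007, 0.003, -1.0]]
wrist_force: [-0.6, 0.5, -3.5]
gripper_width: 0.753
```

Run:
```python
from h import *
st();im=shot('wrist','w8')
for t in ['nest','nest_seat','plate_top']:
        print(t,[(np.round(d['centre'],4).tolist(),round(d['confidence'],2)) for d in r.place_of('wrist',t)][:3])
hsv=cv2.cvtColor(im,cv2.COLOR_RGB2HSV);m=cv2.inRange(hsv,(105,120,60),(125,255,255))
cs=max(cv2.findContours(m,0,1)[0],key=cv2.contourArea);print(cv2.minAreaRect(cs),cv2.boundingRect(cs))
```

```text
t 17.3 tcp [ 0.4183 -0.141   0.1585] yang -97.3 tilt [-0.0077 -0.002 ] F [-0.6  0.5 -3.5] g 0.753
nest [([0.5032, -0.1493, -0.0025], 0.6), ([0.5032, -0.1474, 0.0145], 0.49)]
nest_seat [([0.4994, -0.1451, 0.0127], 0.97), ([0.5028, -0.147, -0.0047], 0.59)]
plate_top [([0.6283, 0.1119, -0.0007], 0.8), ([0.465, -0.3354, -0.0003], 0.7), ([0.4183, -0.1411, 0.1755], 0.63)]
((316.8154296875, 109.52308654785156), (78.14188385009766, 63.753849029541016), 82.87498474121094) (281, 68, 70, 84)
```

View pics/w8.png

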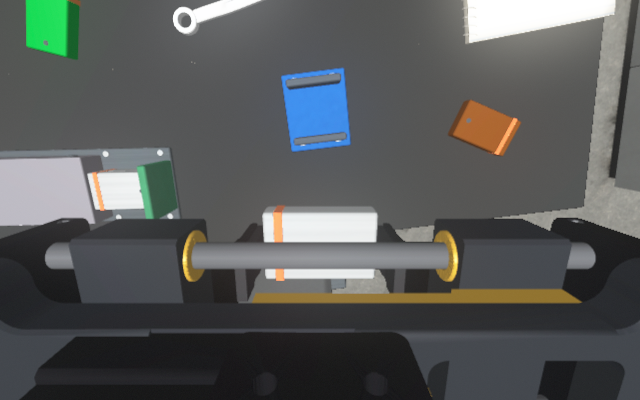

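The nest's corners are at about (282,76), (344,69), (350,145) and (291,151), with cheeks at top and bottom. Its long axis is about 6° off the tool's y.

Run:
```python
from h import *
im=cv2.imread('pics/w8.png')
hsv=cv2.cvtColor(im,cv2.COLOR_BGR2HSV);m=cv2.inRange(hsv,(105,120,60),(125,255,255))
cs=cv2.convexHull(max(cv2.findContours(m,0,1)[0],key=cv2.contourArea));q=cv2.approxPolyDP(cs,6,True)[:,0];print(q.tolist())
q=np.array([(281.5,76),(344.5,69),(350.5,145.5),(291,151.5)])
P=back('wrist',q,.010)[:,:2];print(P.round(4).tolist(),'centre',P.mean(0).round(4))
for i,j in((1,0),(2,3)):
    v=P[i]-P[j];print('len',np.linalg.norm(v).round(4),'ang',np.degrees(np.arctan2(v[1],v[0])))
for i,j in((0,3),(1,2)):
    v=P[i]-P[j];print('x len',np.linalg.norm(v).round(4),'ang',np.degrees(np.arctan2(v[1],v[0]))-90)
# same check in the scene/side views
print(proj('wrist',[[.4183,-.141,.1585+.023]]))
```

```text
[[343, 68], [350, 144], [292, 151], [281, 76]]
[[0.5468, -0.1129], [0.5455, -0.1822], [0.463, -0.1808], [0.4646, -0.1112]] centre [ 0.505  -0.1468]
len 0.0693 ang -91.12559271892137
len 0.0696 ang -91.35247601678944
x len 0.0822 ang -91.17660983975492
x len 0.0825 ang -90.95168550093518
[[323.04852066 242.69628537]]
```

Run:
```python
from h import *
s=st();P=back('wrist',[(264,208),(376,208),(264,278.5),(376,278.5)],.192)
print(((P-s['tcp_pos'])@s['ee_rot']*1000).round(1))
rel([.5045,-.147,.08],-91.2)
```

```text
t 17.5 tcp [ 0.42   -0.1393  0.1595] yang -97.08 tilt [-0.0044 -0.0022] F [-0.1 -0.6 -3.1] g 0.757
[[ 23.6 -31.2 -32.6]
 [ 23.6  31.3 -32.5]
 [-20.  -33.3 -32.5]
 [-20.1  33.4 -32.3]]
rel [ 8.52 -0.3   7.92] twist -5.9
```

Request:
carry_out --steps '[[[3,-0.1,0],-3],[[6,-0.2,2],-6],[[8.3,-0.2,5],-6],[[8.3,-0.2,8],-6],[[8.3,-0.2,10],-6],[[8.3,-0.2,11.4],-6],[[8.3,-0.2,11.4],-6],[[8.3,-0.2,11.4],-6]]'

```text
time_s: 18.3
tcp_pos: [0.5025, -0.1473, 0.0454]
ee_rot: [[1.0, -0.018, -0.004], [-0.018, -1.0, -0.002], [-0.004, 0.003, -1.0]]
wrist_force: [0.6, -0.8, -3.6]
gripper_width: 0.755
```

Run:
```python
from h import *
st();im=shot('wrist','w9');rel([.5025,-.148,-.0065],-91.2);
o=[cv2.resize(im[100:300,160:480,::-1],(480,300))]
im=r.capture('side')
p=proj('side',[[.503,-.148,.03]])[0];x,y=p.astype(int);q=im[y-30:y+30,x-30:x+30,::-1];o.append(cv2.resize(q,(300,300),interpolation=2))
cv2.imwrite('pics/c9.png',np.hstack(o))
```

```text
t 18.3 tcp [ 0.5025 -0.1473  0.0454] yang -91.01 tilt [-0.0045 -0.0024] F [ 0.6 -0.8 -3.6] g 0.755
rel [-0.04  0.04  5.26] twist 0.2
```

I've used all my picture views, so I'll check the alignment numerically.

Run:
```python
from h import *
im=cv2.imread('pics/w9.png');hsv=cv2.cvtColor(im,cv2.COLOR_BGR2HSV);m=cv2.inRange(hsv,(105,120,60),(125,255,255))
ys,xs=np.where(m>0);print('blue',len(xs),xs.min(),xs.max(),ys.min(),ys.max())
for y in range(ys.min(),ys.max()+1,4):
    x=np.where(m[y]>0)[0]
    if len(x):print(y,x[0],x[-1],end='; ')
a=np.radians(-91.2+180);Y=np.array([np.cos(a),np.sin(a),0]);X=np.array([Y[1],-Y[0],0]);C=np.array([.5035,-.148,.01])
print('\nexpected +x corners',proj('wrist',[C+.042*X+.035*Y,C+.042*X-.035*Y]).round(1).tolist())
b=im.min(2);
for y in(205,215,225,235):
    x=np.where(b[y,220:420]>190)[0]+220;print(y,x[[0,-1]] if len(x) else None)
r.capture('side')
for c in('scene','side'):
    r.capture(c)
    for t in('plate_top','nest_seat'):print(c,t,[(np.round(d['centre'],3).tolist(),round(d['confidence'],2)) for d in r.place_of(c,t)][:5])
```

```text
blue 2985 277 365 159 205
159 317 363; 163 277 365; 167 277 365; 171 277 365; 175 277 365; 179 278 364; 183 278 364; 187 278 364; 191 278 364; 195 278 364; 199 278 364; 203 279 364; 
expected +x corners [[275.6, 160.8], [365.5, 161.1]]
205 None
215 None
225 None
235 None
scene plate_top [([0.419, 0.325, 0.002], 0.82), ([0.461, -0.333, -0.003], 0.71), ([0.628, 0.118, 0.002], 0.67), ([0.502, -0.148, 0.063], 0.55), ([0.484, 0.426, 0.003], 0.55)]
scene nest_seat [([0.5, -0.151, 0.009], 0.88)]
side plate_top [([0.631, 0.115, 0.003], 0.8), ([0.458, -0.334, -0.001], 0.63), ([0.416, 0.328, -0.0], 0.61), ([0.502, -0.148, 0.061], 0.6)]
side nest_seat [([0.5, -0.146, 0.012], 0.94)]
```

The nest corners match my prediction to about 1 px, and the networks put the plate at (0.502, -0.148) with its underside at 0.062, as planned. Lowering gently.

Request:
carry_out --steps '[[[0,0,1],0],[[0,0,2],0],[[0,0,3],0],[[0,0,3.7],0],[[0,0,4.2],0],[[0,0,4.6],0],[[0,0,4.9],0],[[0,0,5.0],0],[[0,0,5.0],0]]'

```text
time_s: 19.65
tcp_pos: [0.5022, -0.148, -0.0043]
ee_rot: [[1.0, -0.019, -0.003], [-0.019, -1.0, -0.002], [-0.003, 0.002, -1.0]]
wrist_force: [-0.2, -0.5, -4.0]
gripper_width: 0.753
```

Request:
carry_out --steps '[[[0,0,0.1],0],[[0,0,0.15],0],[[0,0,0.15],0]]'

```text
time_s: 19.95
tcp_pos: [0.5022, -0.148, -0.0057]
ee_rot: [[1.0, -0.019, -0.003], [-0.019, -1.0, -0.002], [-0.003, 0.002, -1.0]]
wrist_force: [0.5, 0.8, -3.7]
gripper_width: 0.759
```

Request:
carry_out --steps '[[[0,0,0.1],0],[[0,0,0.12],0],[[0,0,0.12],0]]'

```text
time_s: 20.25
tcp_pos: [0.5022, -0.148, -0.0069]
ee_rot: [[1.0, -0.019, -0.003], [-0.019, -1.0, -0.002], [-0.003, 0.002, -1.0]]
wrist_force: [-0.1, 1.0, -3.2]
gripper_width: 0.756
```

Request:
carry_out --steps '[[[0,0,0.1],0],[[0,0,0.1],0],[[0,0,0.1],0]]'

```text
time_s: 20.55
tcp_pos: [0.5023, -0.148, -0.0072]
ee_rot: [[1.0, -0.019, -0.003], [-0.019, -1.0, -0.002], [-0.003, 0.002, -1.0]]
wrist_force: [-3.2, 1.2, 5.4]
gripper_width: 0.753
```

Contact is at -0.0072, as predicted (-0.0075), with a light 5 N. I'll open, then rise straight up.

Request:
carry_out --steps '[[[0,0,0],0],[[0,0,0],0],[[0,0,0],0],[[0,0,0],0],[[0,0,0],0],[[0,0,0],0]]' --gripper 1

```text
time_s: 21.15
tcp_pos: [0.5023, -0.148, -0.0072]
ee_rot: [[1.0, -0.019, -0.003], [-0.019, -1.0, -0.002], [-0.003, 0.002, -1.0]]
wrist_force: [-0.0, 0.2, -0.7]
gripper_width: 0.999
```

Request:
carry_out --steps '[[[0,0,-1],0],[[0,0,-3],0],[[0,0,-6],0],[[-3,0,-10],0],[[-8,0,-13],0],[[-9,0,-15],0],[[-9,0,-15],0],[[-9,0,-15],0]]'

```text
time_s: 21.95
tcp_pos: [0.4133, -0.146, 0.1441]
ee_rot: [[1.0, -0.019, 0.0], [-0.019, -1.0, -0.002], [0.0, 0.002, -1.0]]
wrist_force: [0.1, 0.1, 0.1]
gripper_width: 1.0
```

Run:
```python
from h import *
for i in range(4): r.capture('scene')
st()
for c in('wrist','scene','side'):
    im=shot(c,c+'_end')
    for t in('plate_top','nest_seat','plate_mid','tape_masking','spanner_13'):print(c,t,[(np.round(d['centre'],3).tolist(),round(d['confidence'],2)) for d in r.place_of(c,t)][:5])
im=cv2.imread('pics/wrist_end.png');hsv=cv2.cvtColor(im,cv2.COLOR_BGR2HSV);m=cv2.inRange(hsv,(105,120,60),(125,255,255))
cs=cv2.convexHull(max(cv2.findContours(m,0,1)[0],key=cv2.contourArea));print('nest',cv2.minAreaRect(cs))
x,y,w,h=cv2.boundingRect(cs);k=np.zeros_like(m);k[y-5:y+h+5,x-5:x+w+5]=(im.min(2)>150)[y-5:y+h+5,x-5:x+w+5]*255
p=max(cv2.findContours(k,0,1)[0],key=cv2.contourArea);b=cv2.boxPoints(cv2.minAreaRect(p));print('plate',cv2.minAreaRect(p))
P=back('wrist',b,.026);print('plate centre',P.mean(0).round(4),'sides',np.linalg.norm(P[0]-P[1]).round(4),np.linalg.norm(P[1]-P[2]).round(4))
q=cv2.boxPoints(cv2.minAreaRect(cs));print('nest centre',back('wrist',q,.01).mean(0).round(4))
```

```text
t 22.15 tcp [ 0.4128 -0.146   0.1419] yang -91.07 tilt [-0.0053 -0.0024] F [-0.4  0.7 -0.4] g 0.999
wrist plate_top [([0.502, -0.148, 0.012], 0.62)]
wrist nest_seat [([0.502, -0.149, 0.01], 0.6)]
wrist plate_mid [([0.446, 0.078, 0.021], 0.63)]
wrist tape_masking [([0.453, 0.138, -0.0], 0.32)]
wrist spanner_13 []
scene plate_top [([0.501, -0.154, 0.01], 0.71), ([0.629, 0.116, -0.001], 0.68), ([0.417, 0.327, 0.002], 0.64)]
scene nest_seat [([0.501, -0.153, 0.008], 0.97)]
scene plate_mid [([0.441, 0.081, 0.025], 0.77), ([0.502, -0.153, 0.011], 0.6)]
scene tape_masking [([0.702, -0.082, 0.001], 0.86)]
scene spanner_13 [([0.629, -0.116, 0.001], 0.58)]
side plate_top [([0.417, 0.33, -0.002], 0.72), ([0.63, 0.114, 0.007], 0.65), ([0.5, -0.147, 0.005], 0.59), ([0.456, -0.335, 0.001], 0.5)]
side nest_seat [([0.503, -0.149, 0.013], 0.55)]
side plate_mid [([0.445, 0.075, 0.022], 0.58)]
side tape_masking [([0.704, -0.088, 0.0], 0.72)]
side spanner_13 [([0.636, -0.111, 0.0], 0.58)]
nest ((320.0, 73.5), (21.0, 66.0), 90.0)
plate ((325.0, 86.5), (5.0, 54.0), 90.0)
plate centre [ 0.5203 -0.1533  0.026 ] sides 0.0538 0.0047
nest centre [ 0.5352 -0.1486  0.01  ]
```

```bash
python3 -c "
from station import r
print(r.finish_job(), r.sense()['time_s'])"
```

```text
the job is handed in; nothing more can be done
the job is handed in; nothing more can be done
```

I slid the top plate about 10.6 cm off the stack onto the landing and released it there. I then took it by its two ends and set it on the nest floor with about 5 N of contact. The job was handed in at about 22 s of the 51 s allowed; no verdict is reported.

**Passed checks**
- **Plate in nest:** the networks put it within about 4 mm of the nest seat in all three cameras. The wrist camera gave (0.502, -0.148, 0.012) against (0.502, -0.149, 0.010).
- **Seating height:** it touched the floor at a reported height of -0.0072, where I had predicted -0.0075.
- **Other things:** the middle plate, masking tape and spanner read the same as at the start, within network error (mid plate: no reading taken before the slide). The hand was empty and raised with no force on it.

**Failed or disagreed**
- **First grasp missed:** the fingers shut above the plate without touching it. Real tip height turned out to be about 23 mm above the reported TCP height. I measured this with a 10–13 N touch on the plate's top, which did not visibly disturb the stack, and used the offset from then on.
- **Final outline check failed:** my colour measurement of the plate in the nest broke down because the plate splits the blue area, so I disregarded it. I had no picture views left, so the seating rests on the networks and the contact height.
- **Not rechecked at the end:** the bottom plate, oil bottle and coupon.

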